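# Shut and latch the two-door control console

### The job

The breakers in the sloping control console on the service bench have been reset, so close it up: swing the rebated leaf fully home first, then the flanged leaf so that its flange laps over the rebate and both lie flat, and turn the T-handle clockwise a full quarter turn to lock it. Ease the doors shut without slamming, keep clear of the strip lamp above, and leave the loose things around the console where they lie or stand.

Things in the scene. Friction and masses are not known exactly. Their poses are not given: they have to be found in the camera images.
- console: Grey sheet-steel control console, 380 wide x 240 deep x 242 mm high, fixed on the bench. Origin: centre of its underside; x points to its back, away from the operator, y to its left, z up. Its front plane rises 35 deg towards the back: up-slope u = (cos35, 0, sin35), outward normal n = (-sin35, 0, cos35) in this frame. Two door leaves close it; hinge lines run along u.
- slope_mid (a point): Middle of the console's sloping front plane, at (0, 0, 0.158) in its frame. The outer faces of the shut leaves lie in this plane; the hinge lines lie 170 mm to the left and right of it.
- rebated_leaf (a joint): Left leaf (hinged on +y): 250 long along u x 168 from hinge to free edge x 14 mm thick, 0.7 kg. The last 18 mm are a step 7 mm below the outer face (the rebate), which takes the other leaf's flange. Value: opening in rad, 0 shut against the stop, 1.9 most. Stiff hinge: stays where left; needs up to 7 N at 130 mm from the hinge. If the other leaf is shut first, it stops at 0.1.
- rebated_leaf_hinge (a point): Point on the rebated leaf's hinge line, at the middle of its length, in the plane of its outer face.
- rebated_leaf_edge (a point): Point on the rebated leaf's free edge, at the middle of its length, at the top of the step (7 mm below the outer face).
- flanged_leaf (a joint): Right leaf (hinged on -y): same size, weight and stiff hinge. Along its free edge a flat flange, 5.5 mm thick, stands 20 mm out past the edge (to 188 mm from the hinge line) and 2 mm proud of the outer face. It carries the T-handle. Value: opening in rad, 0 shut, 1.9 most. Shut last, its flange lies in the rebate.
- flanged_leaf_hinge (a point): Point on the flanged leaf's hinge line, at the middle of its length, in the plane of its outer face.
- flanged_leaf_edge (a point): Point on the tip of the flange, at the middle of its length, in the plane of the outer face.
- latch (a joint): Black T-handle on the flanged leaf, 128 mm from its hinge line, 10 mm down-slope of mid-length. Bar 66 x 14 wide, 16 to 36 mm off the outer face, on a 22 mm shank. Value in rad: 0 free (bar along u), 1.5 locked (bar across); grows clockwise seen from outside. Takes 0.12 N m, stays where left. Its cam goes behind the rebated leaf; turned too early it blocks closing.
- latch_grip (a point): Centre of the T-handle's bar, 26 mm off the leaf's outer face.
- lamp: Strip lamp fixed to the console: bar 36 deep x 400 wide x 24 mm high along y, underside 383 mm above the bench, front edge at x = 0.010 in the console's frame, so it hangs over the upper half of the slope and nearly over the T-handle; two stays at the back. Origin: same as the console's. The leaves swing clear of it.
- oil_bottle: Bystander: one-litre oil bottle 62 x 95 x 226 mm high, standing left of the console. Origin: centre of its underside.
- spray_can: Bystander: aerosol can, 66 mm in diameter, 210 mm high, standing right of the console. Origin: centre of its underside.
- screwdriver: Bystander: screwdriver lying in front of the console, on the robot's side, across it.

How it is judged:
By the outcome, as a careful person would: the job done as asked, in the order asked, and still so for the second after the job is handed in, with the robot touching nothing.
It also fails if it takes over 72 s, if anything falls off the work surface, if the arm or the gripper's body presses on something with over 40 N, if the wrist force passes 120 N, or if a joint passes its speed limit or range.

### The arm

A 7-joint arm with a two-finger parallel gripper is mounted at the origin on the work surface. World frame = base frame: x ahead of the robot, y to its left, z up, the work surface at z = 0. Lengths are in m, angles in rad, forces in N, time in s.
With the tool pointing down it reaches from about 0.4 to 0.85 m from the base axis. Payload 4.5 kg.
Tool frame: the origin (TCP) lies midway between the tips of the shut fingers; the grasp point (between the pads) lies 19 mm behind it; y points along the fingers, z is the direction in which the jaws open and shut, and the axes are right-handed (so a half turn about y gives the same grasp; the last joint's range is limited). The gripper opens to 88 mm and grips with 3 to 60 N. Pads are 18 mm wide; open, the fingers measure 123 mm over their backs; the gripper's body (75 mm by 187 mm) begins 45 mm behind the grasp point.
Start: joints at [-1.13, 0.689, -0.195, 1.565, 0.157, 0.902, -0.215], TCP at [0.247, 0.574, 0.239] pointing down, gripper open.
Joint ranges: [-3.01, 3.01], [-0.46, 2.08], [-1.47, 1.51], [0.13, 2.56], [-1, 4.14], [0.04, 2.09], [-2.66, 2.66]. Speed limits (rad/s): [2.57, 2.57, 3.14, 3.14, 3.14, 3.14, 3.14].

### API

Orientations are given as a unit quaternion [x, y, z, w].
In Python, from plant import r, snapshot, get_calibration, job, boxes_of gives the robot as it stands. The module is installed in compiled form; this text tells all that it offers.
- The arm moves only by the shell command python3 -m handwheel 'ROWS' [OPENING] [FORCE]. ROWS is JSON, a list that holds one entry, the list of rows, each a list of 6 numbers: the shift along the tool's x, y, z as a fraction of full scale, then the turn, a rotation vector about the tool's x, y, z as a fraction of full scale. In form: [[[x, y, z, wx, wy, wz], ...]]. A call has 1 to 12 rows; each row is the pose to reach, as a shift and turn from the pose commanded when the call began, along the tool's axes at that moment, turning the shorter way round; what a row does not reach only later rows make up. Full scale, the value 1, is 100 cm for a shift and 180 degrees for a turn. A row lasts 1/12 s, in which the tool goes at most 41.7 mm and 7.16 degrees, less where a joint would pass 70% of its speed; a pose out of reach is approached as far as the arm can. A call with a number of a shift or a turn outside -1 to 1 is refused whole. A call with a gripper value outside its range is refused whole. OPENING is the opening, from -1 (shut) to 1 (fully open), set as the call begins (- or left out, the last holds). The fingers move at their own pace and stop on an object; FORCE is the grip in N (left out, the last holds). Time passes only in rows, so rows that repeat a pose let the fingers close. It gives the time, the measured TCP pose, the force and the opening at its end, in the units of the state.
- r.get_state(): the state, without advancing time (a new reading comes with each control period).
- snapshot(name): name is "side" or "top" or "wrist"; returns the picture (420x560x3 uint8, red, green, blue); there is no depth.
- get_calibration(name): a dict with "fx", "fy", "cx", "cy" (pixels), "T" (4x4, takes a point from camera to world coordinates). Camera axes: x right, y down, z forward; pixel columns grow to the right and rows downward; lengths in m; the calibration is good to about 2 mm. A picture is of the moment at which its call begins: read the wrist's pose just before it. get_calibration takes no time and is no camera call; for the wrist camera it gives the pose at the moment of the call.
- job.finish_job(): hands the job in, once; it reports no verdict.
Trained networks look in the newest picture that a camera, given by its name, has taken for a name from the list of things; names that differ only in an ending like _2 or _b are one class to them, and where a whole thing is asked for, a point or a joint stands for the part that bears it (a point fixed in the world has none). Each returns a list of dicts, best first, with "confidence" (0 to 1); they miss things now and then, are a little off and sometimes report something else, mostly with a low value. They report only what shows in the picture. A call takes as long as a camera call.
- boxes_of(thing, camera): "bbox" ([left, top, right, bottom] in pixels, round what is visible of it).
The state is a dict: "clock": time; "q": joint angles; "qd": joint speeds; "joint_torque": joint torques, N m; "tool_pos": TCP position; "eef_rot": TCP orientation; "contact_force": force on the tool from outside, world axes, zero at the start; "moment": the same for the moment, N m; "opening": opening from 0.0 (shut) to 1.0 (fully open).
Only numpy, scipy, OpenCV 4.12 (cv2) and the standard library are available. Lean on these libraries where they do the work, as an engineer would, in place of code of your own. Each camera call takes 0.05 s, during which the arm holds its last target. There are 200 camera calls.

## Working session

There is one attempt and no reset: what is moved stays moved. The work goes in short steps, Python scripts to look and compute and a shell command to move; the robot and the scene stay as the last step left them, time stands still between calls to the robot, and variables do not carry over. Pictures are saved under pics/ and viewed, about 8 in all and at most 12, crops included, and the job is handed in when it is done.

```bash
mkdir -p pics; cat > h.py <<'E'
import numpy as np, cv2
from plant import r, snapshot, get_calibration, job, boxes_of
from scipy.spatial.transform import Rotation as R
def snap(c,n):
    im=snapshot(c); cv2.imwrite(f'pics/{n}.png',im[:,:,::-1]); return im
def proj(c,P):
    k=get_calibration(c); T=np.linalg.inv(np.array(k['T'])); p=np.atleast_2d(P)@T[:3,:3].T+T[:3,3]
    return np.c_[k['fx']*p[:,0]/p[:,2]+k['cx'],k['fy']*p[:,1]/p[:,2]+k['cy']]
E
python3 - <<'E'
from h import *
s=r.get_state(); print(s)
for c in('side','top'):
    snap(c,c+'0'); k=get_calibration(c); print(c,k)
    for t in('console','rebated_leaf','flanged_leaf','latch','lamp','oil_bottle','spray_can','screwdriver','rebated_leaf_edge','flanged_leaf_edge','slope_mid'):
        try: print(t,[(np.round(b['bbox']).tolist(),round(b['confidence'],2)) for b in boxes_of(t,c)[:2]])
        except Exception as e: print(t,e)
E
```

```text
{'clock': 0.0, 'q': array([-1.13020752,  0.68997922, -0.19448199,  1.56638733,  0.15731626,
        0.90248791, -0.21512714]), 'qd': array([ 0.00159468,  0.00132887,  0.00013013,  0.00035861, -0.00060594,
        0.00087151, -0.00116913]), 'joint_torque': array([-6.42840896e-04, -5.27572560e+01, -1.26681156e+00, -1.53424859e+01,
       -5.25718136e-02,  6.70606431e-03,  1.72090540e-04]), 'tool_pos': array([0.247097  , 0.57336944, 0.23790066]), 'eef_rot': array([ 0.69319113, -0.14288959,  0.14274101, -0.69187688]), 'contact_force': array([0.01579191, 0.53533113, 0.13087981]), 'moment': array([ 0.00227027, -0.04509967,  0.01615862]), 'opening': 0.9991226255771706}
side {'fx': 383.3898913673912, 'fy': 383.3898913673912, 'cx': 275.74600337203606, 'cy': 206.0371540286058, 'T': array([[-0.58845411,  0.5989527 , -0.54311824,  1.23873388],
       [ 0.80829326,  0.41951856, -0.41311764,  0.4968347 ],
       [-0.01958974, -0.68209959, -0.73099685,  0.98956237],
       [ 0.        ,  0.        ,  0.        ,  1.        ]])}
console [([196.0, 117.0, 350.0, 294.0], 0.58)]
rebated_leaf [([304.0, 1
[... 661 characters left out ...]
51274],
       [ 0.        ,  0.        ,  0.        ,  1.        ]])}
console [([171.0, 124.0, 373.0, 287.0], 0.58), ([203.0, 151.0, 226.0, 276.0], 0.49)]
rebated_leaf [([202.0, 150.0, 225.0, 276.0], 0.59)]
flanged_leaf [([315.0, 157.0, 342.0, 288.0], 0.61)]
latch [([327.0, 220.0, 347.0, 250.0], 0.68), ([314.0, 157.0, 343.0, 289.0], 0.42)]
lamp []
oil_bottle [([88.0, 210.0, 142.0, 254.0], 0.94)]
spray_can [([414.0, 222.0, 466.0, 254.0], 0.75)]
screwdriver [([227.0, 267.0, 292.0, 281.0], 0.81)]
rebated_leaf_edge [([315.0, 158.0, 342.0, 284.0], 0.68), ([204.0, 154.0, 228.0, 277.0], 0.55)]
flanged_leaf_edge [([315.0, 158.0, 343.0, 282.0], 0.75)]
slope_mid [([172.0, 125.0, 376.0, 287.0], 0.91)]
```

View pics/side0.png

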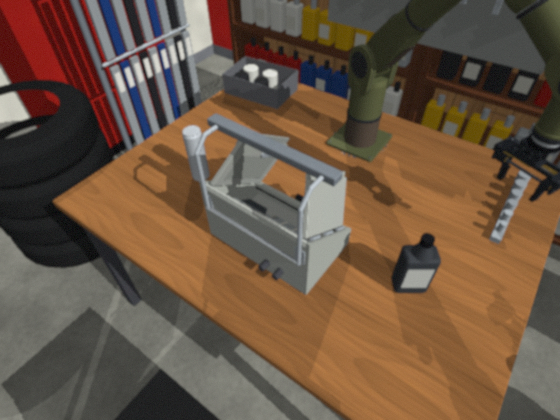

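View pics/top0.png

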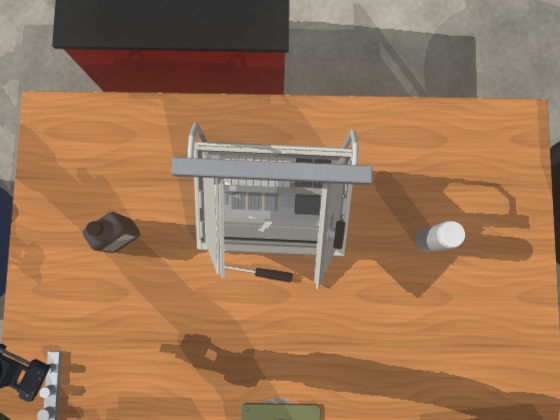

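Top: lamp corners near (173,160)-(371,182), left leaf columns 203-225, right leaf 315-342 with the latch at about (338,235), and the screwdriver at (230-292,275). I'll zoom in to get the pose.

```bash
python3 - <<'E'
from h import *
im=cv2.imread('pics/top0.png')[110:295,165:380]
im=cv2.resize(im,None,fx=3.7,fy=3.2,interpolation=cv2.INTER_CUBIC)[:600,:800]
cv2.imwrite('pics/top0c.png',im); print(im.shape)
E
```

```text
(592, 796, 3)
```

View pics/top0c.png

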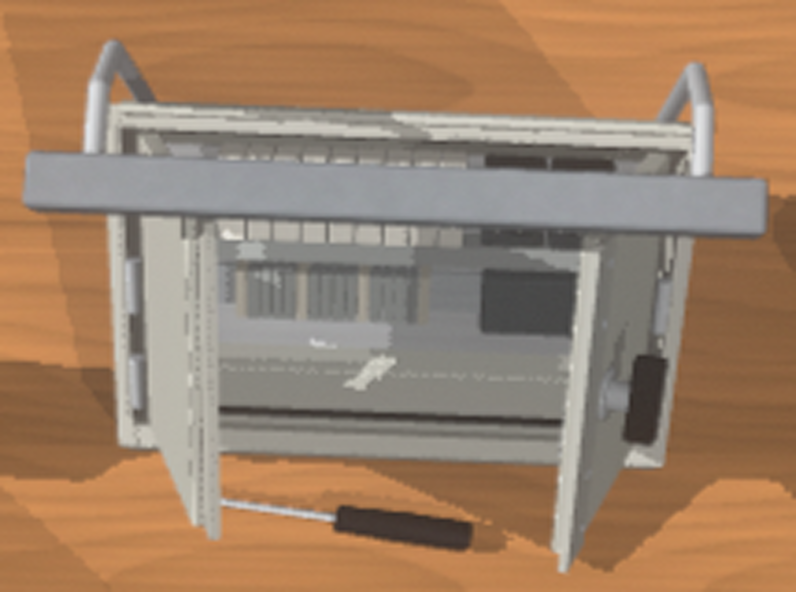

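```bash
cat >> h.py <<'E'
u=np.array([np.cos(.6109),0,np.sin(.6109)]);n=np.array([-np.sin(.6109),0,np.cos(.6109)]);Y=np.array([0,1.,0]);mid=np.array([0,0,.158])
def leaf(side,th,a,d,h): # side +1 rebated/-1 flanged; a along u, d from hinge, h off the outer face; console frame
    return mid+side*.17*Y+a*u+d*(-side*Y*np.cos(th)+n*np.sin(th))+h*(n*np.cos(th)+side*Y*np.sin(th))
def W(P,p): 
    c,s=np.cos(p[2]),np.sin(p[2]); return np.atleast_2d(P)@np.array([[c,-s,0],[s,c,0],[0,0,1]]).T+[p[0],p[1],0]
E
python3 - <<'E'
from h import *
from scipy.optimize import least_squares as L
f=lambda q:np.array(q)/[3.7,3.2]+[165,110]-.3
C=[((.046,.2,.407),(27,153)),((.046,-.2,.407),(767,178)),((.01,.2,.383),(27,210)),((.01,-.2,.383),(765,236)),((-.12,.19,.074),(120,447)),((-.12,-.19,.074),(662,466)),((.12,.19,.242),(112,103)),((.12,-.19,.242),(695,125))]
P=np.array([c[0] for c in C]);px=f([c[1] for c in C])
s=L(lambda p:(proj('top',W(P,p))-px).ravel(),[.6,0,0],loss='soft_l1');p=s.x;print(p,np.round(s.fun.reshape(-1,2),1))
for side,obs in((1,[(.125,.168,-.007,(0,0)),(-.125,.168,-.0105,(213,537))]),(-1,[(-.125,.188,0,(564,571))])):
    for a,d,h,q in obs:
        if q[0]:
            for th in np.arange(.9,1.95,.1): print(side,round(th,2),np.round((proj('top',W(leaf(side,th,a,d,h),p))[0]-165*np.array([1,0])-[0,110])*[3.7,3.2]),q)
for th in np.arange(.9,1.95,.1): print('grip',round(th,2),np.round(proj('top',W(leaf(-1,th,-.01,.128,.026),p))[0]))
E
```

```text
[ 0.61601461  0.02847921 -0.02645464] [[-0.6 -1. ]
 [ 0.7 -0.5]
 [ 0.6  1.4]
 [-1.3  1.3]
 [ 0.  -0.3]
 [ 0.2 -0.2]
 [-2.6  0.1]
 [ 3.2 -0.1]]
1 0.9 [294. 518.] (213, 537)
1 1.0 [272. 526.] (213, 537)
1 1.1 [249. 532.] (213, 537)
1 1.2 [224. 538.] (213, 537)
1 1.3 [197. 542.] (213, 537)
1 1.4 [170. 545.] (213, 537)
1 1.5 [143. 546.] (213, 537)
1 1.6 [115. 546.] (213, 537)
1 1.7 [ 88. 545.] (213, 537)
1 1.8 [ 61. 543.] (213, 537)
1 1.9 [ 36. 539.] (213, 537)
-1 0.9 [468. 542.] (564, 571)
-1 1.0 [493. 552.] (564, 571)
-1 1.1 [519. 560.] (564, 571)
-1 1.2 [548. 568.] (564, 571)
-1 1.3 [577. 574.] (564, 571)
-1 1.4 [608. 578.] (564, 571)
-1 1.5 [639. 581.] (564, 571)
-1 1.6 [670. 583.] (564, 571)
-1 1.7 [700. 583.] (564, 571)
-1 1.8 [730. 581.] (564, 571)
-1 1.9 [758. 577.] (564, 571)
grip 0.9 [319. 231.]
grip 1.0 [325. 232.]
grip 1.1 [330. 233.]
grip 1.2 [336. 234.]
grip 1.3 [342. 235.]
grip 1.4 [348. 235.]
grip 1.5 [354. 235.]
grip 1.6 [359. 235.]
grip 1.7 [365. 234.]
grip 1.8 [370. 233.]
grip 1.9 [374. 232.]
```

```bash
cat >> h.py <<'E'
p0=np.array([.616,.0285,-.0265])
def Rw(zdir): # tool rotation with y=-n, z=zdir (console frame)
    y=-n; z=np.array(zdir,float); M=np.c_[np.cross(y,z),y,z]; return R.from_euler('z',p0[2])*R.from_matrix(M)
def S(a,yy,h): return W(mid+a*u+yy*Y+h*n,p0)[0]   # slope coords -> world
def slope(P): 
    v=(R.from_euler('z',-p0[2]).apply(np.array(P)-[p0[0],p0[1],0]))-mid; return np.round([v@u,v@Y,v@n],4)
def delta(P,Rt=None):
    s=r.get_state(); R0=R.from_quat(s['eef_rot']); 
    print('shift',np.round(R0.inv().apply(P-s['tool_pos']),3), 'turn',np.round((R0.inv()*Rt).as_rotvec()/np.pi,4) if Rt is not None else '', 'slope now',slope(s['tool_pos']),'F',np.round(s['contact_force'],1),'q',np.round(s['q'],2))
E
python3 - <<'E'
from h import *
print(R.from_quat(r.get_state()['eef_rot']).as_matrix().round(2))
for z in(u,-u,Y,-Y): delta(S(-.07,.19,.27),Rw(z))
for t,c in(('oil_bottle','top'),('spray_can','top')):pass
E
```

```text
[[ 0.92 -0.    0.4 ]
 [-0.4   0.    0.92]
 [-0.   -1.    0.  ]]
shift [ 0.287 -0.1   -0.257] turn [ 0.1707  0.3665 -0.1156] slope now [-0.2675  0.5356  0.2859] F [-0.3 -0.2 -0.5] q [-1.13  0.69 -0.19  1.57  0.16  0.9  -0.22]
shift [ 0.287 -0.1   -0.257] turn [-0.1279 -0.5989 -0.1888] slope now [-0.2675  0.5356  0.2859] F [-0.3 -0.2 -0.5] q [-1.13  0.69 -0.19  1.57  0.16  0.9  -0.22]
shift [ 0.287 -0.1   -0.257] turn [ 0.0369 -0.1173 -0.1921] slope now [-0.2675  0.5356  0.2859] F [-0.3 -0.2 -0.5] q [-1.13  0.69 -0.19  1.57  0.16  0.9  -0.22]
shift [ 0.287 -0.1   -0.257] turn [0.2656 0.8423 0.0511] slope now [-0.2675  0.5356  0.2859] F [-0.3 -0.2 -0.5] q [-1.13  0.69 -0.19  1.57  0.16  0.9  -0.22]
```

```bash
python3 -m handwheel '[[[0.02,-0.01,-0.02,0.003,-0.01,-0.016],[0.05,-0.02,-0.045,0.006,-0.02,-0.032],[0.08,-0.03,-0.07,0.009,-0.03,-0.05],[0.11,-0.04,-0.1,0.013,-0.04,-0.066],[0.14,-0.05,-0.13,0.017,-0.05,-0.084],[0.17,-0.06,-0.155,0.021,-0.065,-0.105],[0.2,-0.07,-0.18,0.025,-0.08,-0.13],[0.23,-0.08,-0.205,0.03,-0.095,-0.155],[0.26,-0.09,-0.23,0.034,-0.108,-0.178],[0.28,-0.1,-0.25,0.037,-0.1173,-0.192],[0.287,-0.1,-0.257,0.037,-0.1173,-0.192],[0.287,-0.1,-0.257,0.037,-0.1173,-0.192]]]' -1 20
python3 - <<'E'
from h import *
snap('wrist','w1');snap('side','s1')
delta(S(-.07,.17,.123),Rw(Y))
E
```

```text
clock: 2.2
tool_pos: [0.4092, 0.2217, 0.339]
eef_rot: [0.678, 0.202, 0.223, -0.671]
contact_force: [-0.5, -0.1, 0.8]
opening: 0.117
shift [-0.     0.147 -0.022] turn [-0.0008 -0.0002 -0.0001] slope now [-0.0697  0.1921  0.2698] F [ 0.1 -0.6  0.7] q [-1.14  0.24  0.25  2.34  1.19  0.45 -0.44]
```

View pics/w1.png

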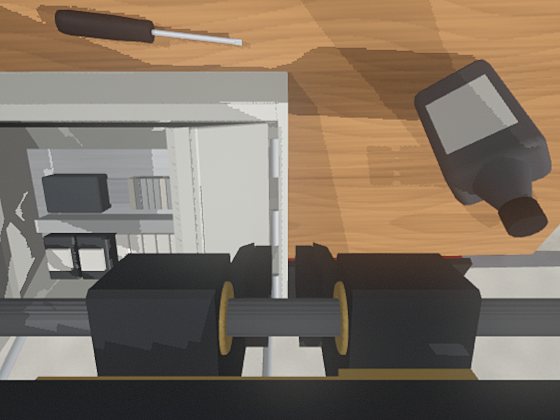

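Wrist view: console's front left corner at (288,72), the open rebated leaf's edge at columns 173-200, bottle clear at the right. Checking model against it.

```bash
python3 - <<'E'
from h import *
print('corner',proj('wrist',W((-.12,.19,.074),p0)).round(), 'obs 288,72')
for th in(1.1,1.2,1.3,1.4): print(th,'edge top/outer -a end, +',[proj('wrist',W(leaf(1,th,a,d,h),p0)).round().tolist() for a,d,h in((-.125,.168,-.007),(-.125,.168,-.014),(-.125,.15,0),(-.125,0,0))])
E
```

```text
corner [[280. 101.]] obs 288,72
1.1 edge top/outer -a end, + [[[141.0, 126.0]], [[134.0, 126.0]], [[166.0, 125.0]], [[263.0, 121.0]]]
1.2 edge top/outer -a end, + [[[157.0, 126.0]], [[150.0, 126.0]], [[181.0, 126.0]], [[263.0, 121.0]]]
1.3 edge top/outer -a end, + [[[177.0, 127.0]], [[168.0, 127.0]], [[198.0, 126.0]], [[263.0, 121.0]]]
1.4 edge top/outer -a end, + [[[199.0, 127.0]], [[189.0, 127.0]], [[217.0, 126.0]], [[263.0, 121.0]]]
```

```bash
python3 -m handwheel '[[[0,0.015,0,0,0,0],[0,0.035,0,0,0,0],[0,0.055,0,0,0,0],[0,0.075,0,0,0,0],[0,0.095,0,0,0,0],[0,0.115,0,0,0,0],[0,0.135,0,0,0,0],[0,0.147,0,0,0,0],[0,0.147,-0.01,0,0,0],[0,0.147,-0.02,0,0,0]]]' -1
python3 -m handwheel '[[[0,0,-0.007,0,0,0],[0,0,-0.014,0,0,0],[0,0,-0.021,0,0,0],[0,0.002,-0.027,0,0,0],[0,0.004,-0.035,0,0,0],[0,0.007,-0.043,0,0,0],[0,0.01,-0.049,0,0,0],[0,0.014,-0.055,0,0,0],[0,0.017,-0.06,0,0,0],[0,0.021,-0.065,0,0,0],[0,0.025,-0.07,0,0,0],[0,0.03,-0.075,0,0,0]]]'
python3 - <<'E'
from h import *
delta(S(-.07,.0969,.0933),Rw(Y))
snap('top','t2'); print([(np.round(b['bbox']).tolist(),round(b['confidence'],2)) for b in boxes_of('rebated_leaf','top')])
E
```

```text
clock: 3.13
tool_pos: [0.4938, 0.2051, 0.2165]
eef_rot: [0.676, 0.204, 0.22, -0.673]
contact_force: [0.0, 0.7, -0.1]
opening: 0.007
clock: 4.13
tool_pos: [0.5084, 0.1264, 0.1936]
eef_rot: [0.677, 0.204, 0.222, -0.672]
contact_force: [-1.3, 2.3, 2.4]
opening: 0.003
shift [-0.    -0.001  0.002] turn [-0.0001  0.      0.0001] slope now [-0.0698  0.095   0.0923] F [-1.3  2.3  2.4] q [-0.45  0.62 -0.1   2.47  2.46  0.6  -1.43]
[([206.0, 149.0, 252.0, 268.0], 0.69)]
```

View pics/t2.png

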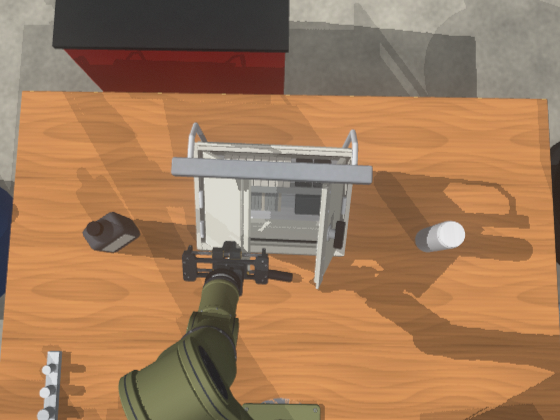

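Top: rebated leaf about half shut with the gripper at (228,255). The push works at about 3.5 N, and the bystanders haven't moved. Continuing.

```bash
python3 -m handwheel '[[[0,0.004,-0.004,0,0,0],[0,0.009,-0.009,0,0,0],[0,0.014,-0.013,0,0,0],[0,0.02,-0.017,0,0,0],[0,0.025,-0.02,0,0,0],[0,0.031,-0.024,0,0,0],[0,0.037,-0.027,0,0,0],[0,0.043,-0.029,0,0,0],[0,0.049,-0.032,0,0,0],[0,0.055,-0.034,0,0,0],[0,0.061,-0.036,0,0,0],[0,0.067,-0.037,0,0,0]]]'
python3 -m handwheel '[[[0,0.003,0,0,0,0],[0,0.006,-0.001,0,0,0],[0,0.009,-0.001,0,0,0],[0,0.011,-0.002,0,0,0],[0,0.013,-0.002,0,0,0],[0,0.015,-0.002,0,0,0],[0,0.017,-0.002,0,0,0],[0,0.019,-0.002,0,0,0],[0,0.021,-0.002,0,0,0],[0,0.022,-0.002,0,0,0]]]'
python3 - <<'E'
from h import *
delta(S(-.07,.0575,0),Rw(Y))
E
```

```text
clock: 5.23
tool_pos: [0.5458, 0.0884, 0.1382]
eef_rot: [0.677, 0.203, 0.221, -0.672]
contact_force: [-1.7, -0.1, 2.1]
opening: 0.006
clock: 6.07
tool_pos: [0.5583, 0.0863, 0.1206]
eef_rot: [0.677, 0.204, 0.222, -0.671]
contact_force: [-1.4, -0.8, 0.9]
opening: 0.005
shift [-0.     0.003  0.001] turn [ 0.0001 -0.     -0.0001] slope now [-0.07    0.0562  0.0033] F [-1.4 -0.8  0.9] q [-0.27  0.82 -0.15  2.41  2.65  0.73 -1.46]
```

```bash
python3 -m handwheel '[[[0,0.001,0,0,0,0],[0,0.002,0,0,0,0],[0,0.003,0,0,0,0],[0,0.004,0,0,0,0],[0,0.004,0,0,0,0]]]'
python3 -m handwheel '[[[0,0.001,0,0,0,0],[0,0.002,0,0,0,0],[0,0.003,0,0,0,0],[0,0.003,0,0,0,0]]]'
python3 - <<'E'
from h import *
delta(S(-.07,.0575,0),Rw(Y))
E
```

```text
clock: 6.48
tool_pos: [0.5601, 0.0862, 0.118]
eef_rot: [0.677, 0.204, 0.222, -0.671]
contact_force: [-4.3, -0.9, 7.6]
opening: 0.003
clock: 6.82
tool_pos: [0.5602, 0.0862, 0.1178]
eef_rot: [0.677, 0.205, 0.221, -0.671]
contact_force: [-17.8, -1.1, 33.3]
opening: 0.005
shift [ 0.    -0.     0.001] turn [-0.0003  0.0006  0.0006] slope now [-0.07    0.0562 -0.0001] F [-17.8  -1.1  33.3] q [-0.26  0.83 -0.16  2.41  2.66  0.74 -1.46]
```

Rebated leaf is home: the tip is at h = -0.1 mm on the slope plane and the force rises hard there. Retract and cross over to the flanged leaf.

```bash
python3 -m handwheel '[[[0,-0.003,0,0,0,0],[0,-0.006,0,0,0,0],[0,-0.02,0,0,0,0],[0,-0.045,0,0,0,0],[0,-0.075,0,0,0,0],[0,-0.105,0,0,0,0],[-0.003,-0.135,0,0,0,0],[-0.005,-0.165,0,0,0,0],[-0.008,-0.195,0,0,0,0],[-0.01,-0.225,0,0,0,0],[-0.01,-0.25,0,0,0,0],[-0.01,-0.27,-0.01,0,0,0]]]'
python3 -m handwheel '[[[0,0,-0.015,0,0,0],[0,0,-0.035,0,0,0],[0,0,-0.06,0,0,0],[0,0,-0.085,0,0,0],[0,0,-0.11,0,0,0],[0,0,-0.135,0,0,0],[0,0,-0.16,0,0,0],[0,0,-0.185,0,0,0],[0,0,-0.21,0,0,0],[0,0,-0.23,0,0,0],[0,0,-0.24,0,0,0],[0,0,-0.24,0,0,0]]]'
python3 - <<'E'
from h import *
snap('wrist','w3');snap('top','t3')
delta(S(-.08,-.195,.123),Rw(Y))
print('hinge',[proj('wrist',W(leaf(-1,1.25,a,d,h),p0)).round().tolist() for a,d,h in((-.125,0,0),(-.125,.188,0),(-.043,.128,.026),(.023,.128,.026))], 'corner',proj('wrist',W((-.12,-.19,.074),p0)).round())
w=cv2.imread('pics/w3.png');t=cv2.imread('pics/t3.png')[100:310,140:420]
cv2.imwrite('pics/c3.png',np.hstack([cv2.resize(w,(400,300)),cv2.resize(t,(400,300))]))
E
```

```text
clock: 7.82
tool_pos: [0.4004, 0.0836, 0.3291]
eef_rot: [0.676, 0.205, 0.22, -0.672]
contact_force: [0.0, -1.6, 0.9]
opening: 0.007
clock: 8.82
tool_pos: [0.3943, -0.1638, 0.3287]
eef_rot: [0.679, 0.202, 0.224, -0.669]
contact_force: [0.5, -1.6, 0.4]
opening: 0.004
shift [-0.001  0.141  0.003] turn [ 0.0021 -0.0021  0.0003] slope now [-0.0795 -0.1972  0.2637] F [0.1 0.8 0.1] q [ 1.25  0.26 -0.99  2.46  2.5   0.08 -0.6 ]
hinge [[[308.0, 130.0]], [[417.0, 142.0]], [[335.0, 237.0]], [[333.0, 308.0]]] corner [[290. 110.]]
```

View pics/c3.png

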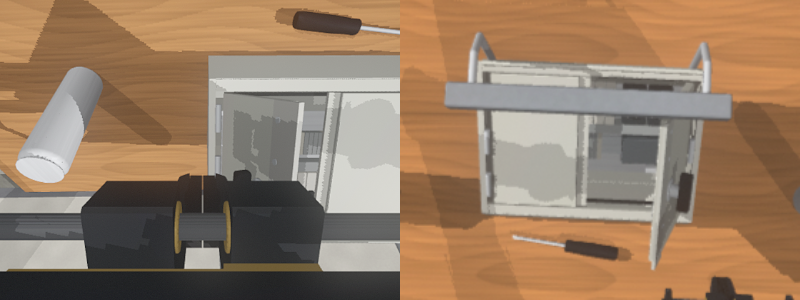

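The combined view shows the rebated leaf flat shut, the flanged leaf still open with its handle at its right, and the tool to its right near the can but clear of it. Descending, then pushing.

```bash
python3 -m handwheel '[[[0,0.01,0,0,0,0],[0,0.025,0,0,0,0],[0,0.045,0,0,0,0],[0,0.065,0,0,0,0],[0,0.085,0,0,0,0],[0,0.105,0,0,0,0],[0,0.125,0,0.001,-0.001,0],[0,0.14,0.002,0.002,-0.002,0],[0,0.141,0.008,0.002,-0.002,0],[0,0.141,0.015,0.002,-0.002,0],[0,0.141,0.02,0.002,-0.002,0]]]'
python3 - <<'E'
from h import *
delta(S(-.08,-.0969,.0933),Rw(Y))
E
```

```text
clock: 9.83
tool_pos: [0.4756, -0.1391, 0.2133]
eef_rot: [0.676, 0.207, 0.218, -0.673]
contact_force: [0.2, 0.3, 0.1]
opening: 0.002
shift [0.    0.03  0.074] turn [-0.0019  0.0029 -0.0001] slope now [-0.0796 -0.1712  0.1233] F [0.2 0.3 0.1] q [ 0.83  0.66 -0.88  2.51  2.45  0.6  -0.63]
```

```bash
python3 -m handwheel '[[[0,0,0.007,0,0,0],[0,0,0.014,0,0,0],[0,0,0.021,0,0,0],[0,0.002,0.027,0,0,0],[0,0.004,0.035,0,0,0],[0,0.007,0.043,0,0,0],[0,0.01,0.049,0,0,0],[0,0.014,0.055,0,0,0],[0,0.017,0.06,0,0,0],[0,0.021,0.065,0,0,0],[0,0.025,0.07,0,0,0],[0,0.03,0.075,0,0,0]]]'
python3 -m handwheel '[[[0,0.004,0.004,0,0,0],[0,0.009,0.009,0,0,0],[0,0.014,0.013,0,0,0],[0,0.02,0.017,0,0,0],[0,0.025,0.02,0,0,0],[0,0.031,0.024,0,0,0],[0,0.037,0.027,0,0,0],[0,0.043,0.029,0,0,0],[0,0.049,0.032,0,0,0],[0,0.055,0.034,0,0,0],[0,0.061,0.036,0,0,0],[0,0.067,0.037,0,0,0]]]'
python3 - <<'E'
from h import *
delta(S(-.08,-.0575,0),Rw(Y))
E
```

```text
clock: 10.83
tool_pos: [0.4946, -0.0658, 0.1878]
eef_rot: [0.676, 0.206, 0.218, -0.672]
contact_force: [-1.3, -0.2, 2.4]
opening: 0.005
clock: 11.83
tool_pos: [0.5339, -0.03, 0.1326]
eef_rot: [0.677, 0.206, 0.219, -0.672]
contact_force: [-0.1, 0.6, 0.7]
opening: 0.01
shift [0.001 0.025 0.003] turn [-0.0014  0.0023 -0.0001] slope now [-0.0805 -0.0606  0.0254] F [-0.1  0.6  0.7] q [ 0.45  0.92 -0.88  2.49  2.35  0.99 -0.78]
```

```bash
python3 -m handwheel '[[[0,0.003,0,0,0,0],[0,0.006,0.001,0,0,0],[0,0.009,0.001,0,0,0],[0,0.011,0.002,0,0,0],[0,0.013,0.002,0,0,0],[0,0.015,0.002,0,0,0],[0,0.017,0.002,0,0,0],[0,0.019,0.002,0,0,0],[0,0.021,0.002,0,0,0],[0,0.023,0.002,0,0,0],[0,0.024,0.002,0,0,0],[0,0.025,0.002,0,0,0]]]'
python3 -m handwheel '[[[0,0.001,0,0,0,0],[0,0.002,0,0,0,0],[0,0.003,0,0,0,0],[0,0.003,0,0,0,0]]]'
python3 - <<'E'
from h import *
delta(S(-.08,-.0575,0),Rw(Y))
E
```

```text
clock: 12.83
tool_pos: [0.548, -0.0285, 0.1126]
eef_rot: [0.677, 0.206, 0.219, -0.672]
contact_force: [0.1, -0.3, 0.4]
opening: 0.006
clock: 13.17
tool_pos: [0.5483, -0.0285, 0.1119]
eef_rot: [0.677, 0.208, 0.218, -0.672]
contact_force: [-11.1, -1.3, 19.4]
opening: 0.007
shift [0.001 0.    0.001] turn [-0.0014  0.0032  0.0004] slope now [-0.0806 -0.0588  0.0002] F [-11.1  -1.3  19.4] q [ 0.44  0.98 -0.87  2.45  2.37  1.01 -0.76]
```

```bash
python3 -m handwheel '[[[0,-0.003,0,0,0,0],[0,-0.006,0,0,0,0],[0,-0.02,0,0,0,0],[0,-0.045,0,0,0,0],[0,-0.07,0,0,0,0],[0.01,-0.095,0.005,0,0,0],[0.025,-0.11,0.01,0,0,0],[0.045,-0.12,0.014,0,0,0],[0.06,-0.12,0.017,0,0,0],[0.07,-0.12,0.017,0,0,0],[0.071,-0.12,0.017,0,0,0],[0.071,-0.12,0.017,0,0,0]]]' 1 20
python3 - <<'E'
from h import *
snap('wrist','w4'); print([(np.round(b['bbox']).tolist(),round(b['confidence'],2)) for b in boxes_of('latch','wrist')])
snap('top','t4')
print('pred bar ends',proj('wrist',[S(a,-.042,.036) for a in(-.043,.023)]).round().tolist())
delta(S(-.01,-.042,.008),Rw(Y))
w=cv2.imread('pics/w4.png');t=cv2.imread('pics/t4.png')[100:310,140:420]
cv2.imwrite('pics/c4.png',np.hstack([cv2.resize(w,(400,300)),cv2.resize(t,(400,300))]))
E
```

```text
clock: 14.17
tool_pos: [0.5394, -0.0114, 0.2495]
eef_rot: [0.677, 0.206, 0.219, -0.672]
contact_force: [-0.5, -0.1, -0.8]
opening: 0.89
[([272.0, 163.0, 302.0, 256.0], 0.71)]
pred bar ends [[282.0, 166.0], [281.0, 261.0]]
shift [ 0.001  0.11  -0.001] turn [-0.0013  0.0024 -0.0009] slope now [-0.0112 -0.042   0.1179] F [-0.  -1.   0.5] q [ 0.45  0.58 -0.86  2.37  2.04  0.61 -0.57]
```

View pics/c4.png

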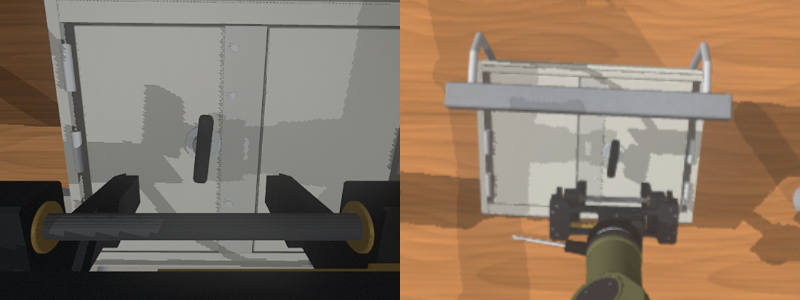

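Combined: both leaves are flat with the flange lapped over, and the handle lies nearly along the slope at wrist pixel (287,210), centred between the open fingers. Descend and grip.

```bash
python3 -m handwheel '[[[0,0.01,0,0,0,0],[0,0.025,0.001,0,0,0],[0,0.04,0.002,0,0,0],[0,0.055,0.002,0,0,0],[0,0.07,0.002,0,0,0],[0,0.085,0.002,0,0,0],[0,0.095,0.002,-0.001,0.002,-0.001],[0,0.102,0.002,-0.001,0.002,-0.001],[0,0.107,0.002,-0.001,0.002,-0.001],[0,0.109,0.002,-0.001,0.002,-0.001],[0,0.109,0.002,-0.001,0.002,-0.001]]]' 1
python3 -m handwheel '[[[0,0,0,0,0,0],[0,0,0,0,0,0],[0,0,0,0,0,0],[0,0,0,0,0,0],[0,0,0,0,0,0],[0,0,0,0,0,0],[0,0,0,0,0,0],[0,0,0,0,0,0],[0,0,0,0,0,0],[0,0,0,0,0,0],[0,0,0,0,0,0],[0,0,0,0,0,0]]]' -1 30
python3 - <<'E'
from h import *
delta(S(-.01,-.042,.008),Rw(Y)); print(r.get_state()['opening'],r.get_state()['moment'])
E
```

```text
clock: 15.23
tool_pos: [0.6017, -0.0105, 0.1598]
eef_rot: [0.677, 0.205, 0.222, -0.672]
contact_force: [-0.2, 0.3, -0.7]
opening: 0.999
clock: 16.23
tool_pos: [0.6018, -0.0122, 0.1598]
eef_rot: [0.678, 0.204, 0.223, -0.67]
contact_force: [-0.8, -4.8, 1.7]
opening: 0.229
shift [-0.     0.001 -0.001] turn [ 0.0008 -0.0001  0.0009] slope now [-0.0097 -0.0411  0.009 ] F [-0.8 -4.8  1.7] q [ 0.4   0.84 -0.83  2.28  2.2   0.79 -0.62]
0.22851150881181506 [-0.72929211  0.58818224 -0.55576311]
```

```bash
python3 -m handwheel '[[[0,0,-0.001,0,0,0],[0,0,-0.002,0,0,0],[0,0,-0.002,0,0,0],[0,0,-0.002,0,0,0],[0,0,-0.002,0,0,0]]]' -1 30
python3 - <<'E'
from h import *
delta(S(-.01,-.042,.008),Rw(Y)); print(r.get_state()['opening'],r.get_state()['moment'])
snap('wrist','w5')
E
```

```text
clock: 16.65
tool_pos: [0.6018, -0.0123, 0.1599]
eef_rot: [0.676, 0.205, 0.222, -0.672]
contact_force: [0.4, -1.7, -1.0]
opening: 0.235
shift [-0.     0.001 -0.001] turn [-0.0004  0.0002  0.0009] slope now [-0.0096 -0.0411  0.0091] F [ 0.4 -1.7 -1. ] q [ 0.41  0.84 -0.83  2.28  2.2   0.78 -0.62]
0.2353305032642945 [-0.2422913   0.50752077 -0.21661848]
```

View pics/w5.png

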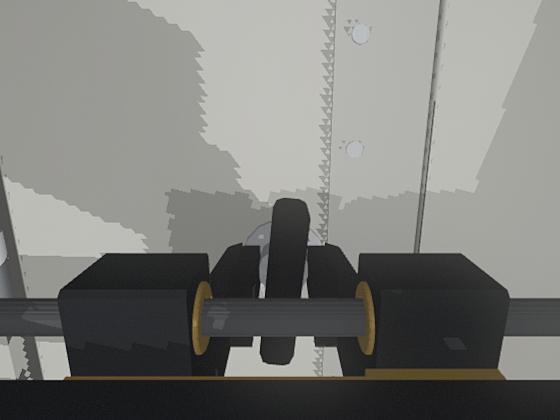

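The view shows the fingers either side of the bar, at (290,280), but the 20.7 mm opening matches the 22 mm shank. The tips are on the shank, so I'll open, raise 9 mm and grip the bar itself.

```bash
python3 -m handwheel '[[[0,0,0,0,0,0],[0,0,0,0,0,0],[0,0,0,0,0,0],[0,-0.003,0,0,0,0],[0,-0.006,0,0,0,0],[0,-0.009,0,0,0,0],[0,-0.009,0,0,0,0]]]' 0 30
python3 -m handwheel '[[[0,0,0,0,0,0],[0,0,0,0,0,0],[0,0,0,0,0,0],[0,0,0,0,0,0],[0,0,0,0,0,0],[0,0,0,0,0,0],[0,0,0,0,0,0],[0,0,0,0,0,0],[0,0,0,0,0,0],[0,0,0,0,0,0]]]' -1 30
python3 - <<'E'
from h import *
delta(S(-.01,-.042,.018),Rw(Y)); print(r.get_state()['opening'],r.get_state()['moment'])
E
```

```text
clock: 17.28
tool_pos: [0.5963, -0.0121, 0.168]
eef_rot: [0.677, 0.205, 0.222, -0.671]
contact_force: [-0.4, -0.9, -0.8]
opening: 0.502
clock: 18.12
tool_pos: [0.5967, -0.0122, 0.1673]
eef_rot: [0.676, 0.205, 0.222, -0.672]
contact_force: [1.0, 0.3, -1.1]
opening: 0.161
shift [-0.     0.    -0.001] turn [-0.0004  0.0002  0.0009] slope now [-0.0096 -0.0412  0.0181] F [ 1.   0.3 -1.1] q [ 0.41  0.82 -0.84  2.29  2.19  0.77 -0.62]
0.1607485174938539 [0.30293202 0.5325969  0.07400084]
```

```bash
python3 -m handwheel '[[[0,0,0,0,0.02,0],[0,0,0,0,0.04,0],[0,0,0,0,0.06,0],[0,0,0,0,0.08,0],[0,0,0,0,0.1,0],[0,0,0,0,0.12,0],[0,0,0,0,0.14,0],[0,0,0,0,0.16,0],[0,0,0,0,0.18,0],[0,0,0,0,0.2,0],[0,0,0,0,0.22,0],[0,0,0,0,0.24,0]]]'
python3 - <<'E'
from h import *
delta(S(-.01,-.042,.018),Rw(u)); print(r.get_state()['opening'],r.get_state()['moment'])
E
```

```text
clock: 19.12
tool_pos: [0.5965, -0.0121, 0.1672]
eef_rot: [-0.547, 0.057, -0.456, 0.7]
contact_force: [0.9, 1.2, -2.4]
opening: 0.159
shift [ 0.001  0.    -0.001] turn [-1.000e-03  2.596e-01 -1.000e-04] slope now [-0.0098 -0.0411  0.0181] F [ 0.9  1.2 -2.4] q [ 0.51  0.9  -1.04  2.29  2.09  0.92 -1.23]
0.15865639205064117 [0.06103512 0.59754976 0.26078942]
```

```bash
python3 -m handwheel '[[[0,0,0,0,0.02,0],[0,0,0,0,0.04,0],[0,0,0,0,0.06,0],[0,0,0,0,0.08,0],[0,0,0,0,0.1,0],[0,0,0,0,0.12,0],[0,0,0,0,0.14,0],[0,0,0,0,0.16,0],[0,0,0,0,0.18,0],[0,0,0,0,0.2,0],[0,0,0,0,0.22,0],[0,0,0,0,0.24,0]]]'
python3 -m handwheel '[[[0,0,0,0,0.01,0],[0,0,0,0,0.02,0],[0,0,0,0,0.02,0]]]'
python3 - <<'E'
from h import *
delta(S(-.01,-.042,.018),Rw(u)); print(r.get_state()['opening'],r.get_state()['moment'])
E
```

```text
clock: 20.12
tool_pos: [0.5965, -0.0121, 0.1673]
eef_rot: [-0.34, 0.311, -0.625, 0.63]
contact_force: [1.3, 0.6, -1.2]
opening: 0.16
clock: 20.37
tool_pos: [0.5965, -0.0124, 0.1673]
eef_rot: [0.322, -0.329, 0.635, -0.62]
contact_force: [0.3, 0.2, 0.3]
opening: 0.158
shift [ 0.001  0.    -0.   ] turn [-0.001   0.0007 -0.0003] slope now [-0.0097 -0.0414  0.0182] F [0.3 0.2 0.3] q [ 0.58  1.   -1.23  2.28  2.01  1.08 -1.92]
0.15757536053168752 [-0.38010562  0.47351031  0.59558616]
```

```bash
python3 -m handwheel '[[[0,0,0,0,0.008,0],[0,0,0,0,0.015,0],[0,0,0,0,0.015,0]]]'
python3 -m handwheel '[[[0,0,0,0,0,0],[0,0,0,0,0,0],[0,0,0,0,0,0],[0,0,0,0,0,0],[0,0,0,0,0,0],[0,0,0,0,0,0],[0,-0.01,0,0,0,0],[0,-0.025,0,0,0,0],[0,-0.045,0,0,0,0],[0,-0.065,0,0,0,0],[0,-0.085,0,0,0,0],[0,-0.1,0,0,0,0]]]' 0.3
python3 - <<'E'
from h import *
delta(S(-.01,-.042,.118),Rw(u))
snap('wrist','w6'); print([(np.round(b['bbox']).tolist(),round(b['confidence'],2)) for b in boxes_of('latch','wrist')])
snap('top','t6')
print(proj('wrist',[S(-.01,y,.036) for y in(-.075,-.009)]).round().tolist())
w=cv2.imread('pics/w6.png');t=cv2.imread('pics/t6.png')[100:310,140:420]
cv2.imwrite('pics/c6.png',np.hstack([cv2.resize(w,(400,300)),cv2.resize(t,(400,300))]))
E
```

```text
clock: 20.62
tool_pos: [0.5966, -0.0124, 0.1673]
eef_rot: [0.306, -0.344, 0.643, -0.612]
contact_force: [0.9, 0.7, 0.3]
opening: 0.172
clock: 21.62
tool_pos: [0.5378, -0.0104, 0.2506]
eef_rot: [0.306, -0.344, 0.643, -0.612]
contact_force: [-0.1, 0.1, 0.3]
opening: 0.651
shift [0.001 0.002 0.   ] turn [-0.0011 -0.0143 -0.0004] slope now [-0.0101 -0.041   0.1201] F [-0.1  0.1  0.3] q [ 0.67  0.79 -1.36  2.37  1.81  0.99 -1.96]
[([268.0, 163.0, 300.0, 255.0], 0.67)]
[[283.0, 260.0], [279.0, 165.0]]
```

View pics/c6.png

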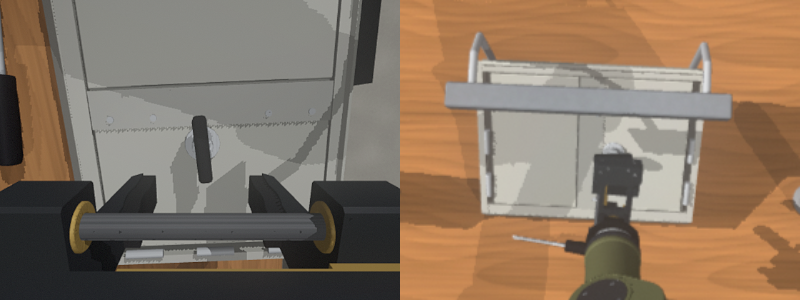

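```bash
python3 - <<'E'
from h import *
k=get_calibration('wrist'); T=np.array(k['T']); s=r.get_state()
X=np.eye(4); X[:3,:3]=R.from_quat(s['eef_rot']).as_matrix(); X[:3,3]=s['tool_pos']; C=np.linalg.inv(X)@T
X4=np.eye(4); X4[:3,:3]=R.from_quat([.677,.206,.219,-.672]).as_matrix(); X4[:3,3]=[.5394,-.0114,.2495]
for nm,Tc,b in(('w4',X4@C,(266,158,308,260)),('w6',T,(262,158,306,259))):
    g=cv2.imread(f'pics/{nm}.png',0); v,w=np.nonzero(g[b[1]:b[3],b[0]:b[2]]<70); v=v+b[1];w=w+b[0]
    d=np.c_[(w-k['cx'])/k['fx'],(v-k['cy'])/k['fy'],np.ones(len(v))]@Tc[:3,:3].T
    P=np.array([Tc[:3,3]+q*((.036-slope(Tc[:3,3])[2])/((R.from_euler('z',-p0[2]).apply(q))@n)) for q in d])
    sl=np.array([slope(x)[:2] for x in P]); m=sl.mean(0); a=np.linalg.svd(sl-m,full_matrices=False)[2][0]
    print(nm,len(v),m,'angle from u toward Y deg',np.degrees(np.arctan2(a[1],a[0])), np.ptp(sl@a))
E
```

```text
w4 1846 [-0.01344025 -0.04088575] angle from u toward Y deg -5.438803510343854 0.06568363021042702
w6 1812 [-0.00878571 -0.038191  ] angle from u toward Y deg -86.33069730696462 0.06536593485909702
```

The bar measures 86.3° clockwise (1.51 rad), and it slipped in the pads at the end stop. Back off, compare the bystanders with the first picture, and hand in.

```bash
python3 -m handwheel '[[[0,-0.01,0,0,0,0],[0,-0.03,0,0,0,0],[0,-0.05,0,0,0,0],[0,-0.07,0,0,0,0],[0,-0.09,0,0,0,0],[0,-0.1,0,0,0,0],[0,-0.1,0,0,0,0],[0,-0.1,0,0,0,0]]]'
python3 - <<'E'
from h import *
for c in('top','side'):
    snap(c,c+'7')
    for t in('oil_bottle','spray_can','screwdriver','latch'): print(c,t,[(np.round(b['bbox']).tolist(),round(b['confidence'],2)) for b in boxes_of(t,c)[:1]])
a,b=cv2.imread('pics/top7.png')[100:310,140:420],cv2.imread('pics/side7.png')[90:310,150:460]
cv2.imwrite('pics/c7.png',np.hstack([cv2.resize(a,(400,300)),cv2.resize(b,(400,300))]))
E
```

```text
clock: 22.43
tool_pos: [0.4818, -0.0103, 0.3307]
eef_rot: [0.306, -0.344, 0.644, -0.611]
contact_force: [-0.3, 0.3, 0.5]
opening: 0.648
top oil_bottle [([85.0, 214.0, 141.0, 253.0], 0.96)]
top spray_can [([412.0, 222.0, 466.0, 254.0], 0.62)]
top screwdriver [([219.0, 266.0, 274.0, 281.0], 0.75)]
top latch [([275.0, 203.0, 305.0, 216.0], 0.72)]
side oil_bottle [([393.0, 238.0, 440.0, 298.0], 0.61)]
side spray_can [([181.0, 123.0, 211.0, 181.0], 0.87)]
side screwdriver [([291.0, 197.0, 319.0, 212.0], 0.6)]
side latch [([262.0, 187.0, 284.0, 201.0], 0.43)]
```

View pics/c7.png

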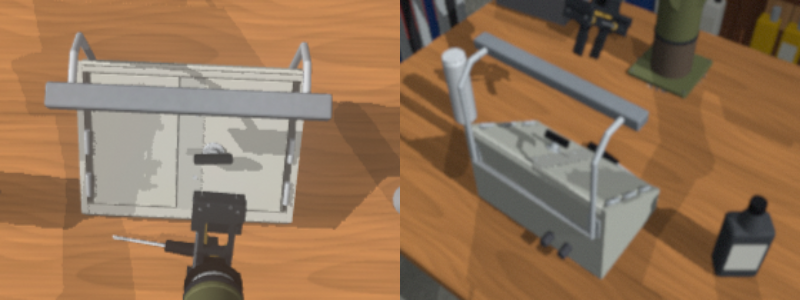

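Both leaves lie flat, the bar lies across at top-crop pixel (213,158), and the bystanders are where they were.

```bash
python3 -c "
from plant import job; print(job.finish_job())"
```

```text
the job is handed in; nothing more can be done
None
```

The console is closed and locked, and the job was handed in at about 22.5 s of the 72 s allowed. I eased the rebated leaf home first, then the flanged leaf over it. I then gripped the T-handle's bar and turned it clockwise to its stop.

**Last checks**
- **Leaves:** with each leaf shut, the fingertip sat within 0.2 mm of the slope plane. The last pictures show both leaves flat with the flange lapped over.
- **Handle:** the bar measured 86.3° clockwise (about 1.51 rad, where 1.5 is locked). It slipped slightly in the pads on the last few degrees, which I took as the end stop.
- **Loose things:** the bottle and can are where they were, within detector noise. The screwdriver's box in the top view came out shorter (219–274 px, was 227–292), as the gripper hid part of its handle; in the picture it looks unmoved.
- **Clearance:** the gripper was clear of everything, with no contact force, before hand-in.

**Problems**
- **First grip:** the fingertips closed on the shank instead of the bar, so I opened, raised the gripper 9 mm and gripped again.
- **Rebated leaf:** the final press read about 38 N at the wrist. That was the fingertips holding the leaf against its stop, so it was not a slam, but it was firmer than needed.
- **Wrist camera:** it read about 3–5 mm different from the top-view model in y, which made no difference to the outcome.

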